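Clamp a circuit board in the bench holder with its ball knob

ROBOT

A 7-joint arm with a two-finger parallel gripper is mounted at the origin on the work surface. World frame = base frame: x ahead of the robot, y to its left, z up, the work surface at z = 0. Lengths are in mm, angles in rad, forces in N, time in s.
With the tool pointing down it reaches from about 400 to 875 mm from the base axis. Payload 4.4 kg.
Tool frame: the origin (TCP) lies at the very end of the fingers, on their centre line; the grasp point (between the pads) lies 19 mm behind it; z points along the fingers, y is the direction in which the jaws open and shut (so a half turn about z gives the same grasp; the last joint's range is limited). The gripper opens to 85 mm and grips with 20 to 120 N. Pads are 22 mm wide; open, the fingers measure 114 mm over their backs; the gripper's body (76 mm by 85 mm) begins 54 mm behind the grasp point. The pads swing forward as they close: fully open they stand 13 mm farther back than shut.
Start: joints at [-1.358, 0.628, 0.038, 1.517, -0.027, 0.996, -0.02], TCP at [178.857, 624.922, 231.313] pointing down, gripper open.
Joint ranges: [-3.06, 3.06], [-0.37, 2.12], [-1.25, 1.32], [0.18, 2.47], [-1.1, 4.24], [0.23, 1.98], [-2.94, 2.94]. Speed limits (rad/s): [2.57, 2.57, 3.14, 3.14, 3.14, 3.14, 3.14].

INTERFACE

Orientations are given as [roll, pitch, yaw] about the fixed x, y, z axes, in that order (R = Rz(yaw) Ry(pitch) Rx(roll)).
In Python, from cell import ctrl gives the robot as it stands.
- The arm moves only by the shell command python3 -m crank 'ROWS' [OPENING]. ROWS is JSON, a list that holds one entry, the list of rows, each a list of 6 numbers: the shift along the tool's x, y, z in units of 30 mm (1.0 is 30 mm), then the turn, a rotation vector about the tool's x, y, z in units of 6 degrees (1.0 is 6 degrees). In form: [[[tx, ty, tz, rx, ry, rz], ...]]. A call has 1 to 12 rows; each row shifts and turns the pose as measured when the row begins, along the tool's axes as they then stand; what a row does not reach is not made up. A row lasts 1/12 s, in which the tool goes at most 41.7 mm and 7.16 degrees, less where a joint would pass 70% of its speed; a pose out of reach is approached as far as the arm can. A call is refused whole if a number of a shift passes 1 or a number of a turn 1, either way. A call with a gripper value outside its range is refused whole. OPENING is the gripper command: -1 is fully open, 1 is shut, values between are in proportion, set as the call begins (- or left out, the last holds). The fingers move at their own pace and stop on an object; the grip force is fixed at half the most. Time passes only in rows, so rows that do not move let the fingers close. It gives the time, the measured TCP pose, the force and the opening at its end, in the units of the state.
- ctrl.read_state(): the state, without advancing time (a new reading comes with each control period).
- ctrl.get_image(name): name is "scene" or "top"; returns a dict with "color" (480x640x3 uint8, red, green, blue), "depth" (480x640 float32, mm along the optical axis (not along the pixel's ray), 0 where there is no reading), "camera_matrix" (3x3 intrinsics, pixels), "R" (3x3) and "t" (3): a world point X has camera coordinates R X + t. Camera axes: x right, y down, z forward; pixel columns grow to the right and rows downward; lengths in mm; the calibration is good to about 2 mm. A picture is of the moment at which its call begins.
- ctrl.finish_job(): hands the job in, once; it reports no verdict.
Trained networks look in a picture, given as the dict that the camera call returned (one of the last four; its "shot" number tells which), for a name from the list of things; names that differ only in an ending like _2 or _b are one class to them, and where a whole thing is asked for, a point or a joint stands for the part that bears it (a point fixed in the world has none). Each returns a list of dicts, best first, with "conf" (0 to 1); they miss things now and then, are a little off and sometimes report something else, mostly with a low value. They report only what shows in the picture. A call takes as long as a camera call. They do not tell look-alikes from the thing itself.
- ctrl.search_frame(query, picture): "extent" ([centre column, centre row, width, height] in pixels, round what is visible of it).
The state is a dict: "clock": time; "qpos": joint angles; "qd": joint speeds; "tau": joint torques, N m; "eef_pos": TCP position; "tool_rot": TCP orientation; "force": force on the tool from outside, world axes, zero at the start; "torque": the same for the moment, N m; "width": finger opening in mm.
Only numpy, scipy, OpenCV 4.12 (cv2) and the standard library are available. Lean on these libraries where they do the work, as an engineer would, in place of code of your own. Each camera call takes 0.05 s, during which the arm holds its last target. There are 200 camera calls.

TASK

Set the green circuit board flat into the board holder, on its two rails between the jaws, let go of it, and then turn the ball knob clockwise until the sliding jaw has pushed the board square against the fixed jaw and holds it there firmly by itself. Tighten by feel and gently, a snug hold and no more, because too hard a squeeze would damage the board; leave the other things on the bench where they are.

Things in the scene. Friction and masses are not known exactly. Their poses are not given: they have to be found in the camera images.
- board: Loose green circuit board, 120 mm (its x) by 90 mm (its y), 4 mm thick, about 0.18 kg, lying flat. Origin: centre of its underside; z up. At its middle a finned aluminium heatsink, 30 mm wide in x, 44 mm long in y, top 42 mm above the underside: grip it across x. Parts up to 13 mm tall stand only near the corners. In the holder its x lies along the holder's x, either way round.
- holder: Board holder, fixed to the bench. Origin: at bench height, below the clamped board's centre (within 4 mm in y). y: clamping direction, z up. Rails along y at x = -48 and +48 mm, 14 mm wide, tops at 30 mm, carry the board. Base plate x -70 to 70, y -180 to 65 mm. A gear box 60 by 60 mm, 50 mm high, at y = -140 mm carries the ball knob.
- fixed_face (a point): Nominal middle of the fixed jaw's inner face: 45 mm along the holder's +y from its origin, 30 mm above the bench. The fixed jaw is an aluminium bar 130 mm wide in x, 16 mm thick, 48 mm high, bolted in a slot: its real face may lie up to 4 mm nearer or farther along y, which is not measured and must be felt.
- jaw: Sliding aluminium jaw with a rubber face that gives 1 mm per 20 N; 78 mm wide in x, 14 mm thick, up to 48 mm high. Origin: on its pressing face, mid width, at bench height; axes as the holder's. Closes along +y, 8 mm per radian of the knob; opening at first 104 to 121 mm. Snug is 5 to 18 N of jaw force; over 25 N damages the board. Friction keeps it where it is left, holding up to 9 N.
- knob_ball (a point): Centre of the smooth black ball knob, 40 mm across, 98 mm above the bench, on a sprung upright stem; clockwise from above closes. Slippery (friction 0.28): grip level across its widest part, about 25 N per finger; pinched higher, it ducks away down. Turning free takes 0.08 N m while moving; 0.04 to 0.14 more than the free reading is snug, 0.2 too much. Closing takes 1.7 to 4 rad, over several grips.
- spool: Bystander: grey reel, 60 mm across, 45 mm high; origin under its centre.
- flux: Bystander: white bottle with a black cap, 44 mm across, 100 mm high; origin under its centre.
- tray: Bystander: black open tray 90 by 70 by 30 mm; origin under its centre.
Not all that is in view belongs to the job. Of the things like the board, leave any that is pink or red; of the rest the larger one is meant.

How it is judged (in metres and radians):
On the way, in this order (a step that is already met when the one before it is completed fails the run):
1. the board lies on the rails between the jaws, let go, not yet clamped (x of board in the frame of holder between -0.02 and 0.02 m and y of board in the frame of holder between -0.034 and 0.01 m and z of board in the frame of holder between 0.027 and 0.034 m and angle between the x axis of board and the x axis of holder, either way round below 0.15 rad and contact force between the fingers and board below 0.3 N and contact force between jaw and board below 2 N), for 0.2 s.
2. the sliding jaw presses the board against the fixed jaw (y of board in the frame of holder between -0.006 and 0.006 m and contact force between jaw and board above 4 N), for 0.3 s.
At the end, for the whole second after the job is handed in: The board lies at rest, flat on the rails (27 to 34 mm high, tilt under 0.05 rad), square to the holder within 0.05 rad, within 20 mm of the middle in x and 6 mm of its nominal seat in y; the jaw presses it with over 4 N by itself, the robot clear of it (all of step 2 and x of board in the frame of holder between -0.02 and 0.02 m and z of board in the frame of holder between 0.027 and 0.034 m and angle between the x axis of board and the x axis of holder, either way round below 0.05 rad and angle between board's own z axis and vertical below 0.05 rad and linear speed of board below 0.01 m/s and contact force between the fingers and board below 0.3 N); the robot touches nothing.
It fails at once if the jaw squeezes the board with more than 25 N (contact force between jaw and board above 25 N).
It fails at once if the reel is moved by more than 30 mm (distance of spool from where it was at the start of the episode above 0.03 m).
It fails at once if the bottle is moved by more than 30 mm (distance of flux from where it was at the start of the episode above 0.03 m).
It fails at once if the tray is moved by more than 30 mm (distance of tray from where it was at the start of the episode above 0.03 m).
It also fails if it takes over 72 s, if anything falls off the work surface, if the arm or the gripper's body presses on something with over 40 N, if the wrist force passes 120 N, or if a joint passes its speed limit or range.

## Working session

There is one attempt and no reset: what is moved stays moved. The work goes in short steps, Python scripts to look and compute and a shell command to move; the robot and the scene stay as the last step left them, time stands still between calls to the robot, and variables do not carry over. Pictures are saved under pics/ and viewed, about 8 in all and at most 12, crops included, and the job is handed in when it is done.

```bash
ls; mkdir -p pics
cat > h.py <<'E'
import numpy as np, cv2
from cell import ctrl
from scipy.spatial.transform import Rotation as Ro
def save(p,n): cv2.imwrite('pics/'+n,p["color"][:,:,::-1])
def cloud(p):
    K=np.array(p["camera_matrix"]);R=np.array(p["R"]);t=np.array(p["t"])
    d=p["depth"].astype(float);v,u=np.mgrid[0:480,0:640]
    c=np.stack([(u-K[0,2])/K[0,0]*d,(v-K[1,2])/K[1,1]*d,d],-1)
    w=(c-t)@R
    w[d==0]=np.nan
    return w
E
python3 - <<'E'
from h import *
print(ctrl.read_state())
for n in("scene","top"):
    p=ctrl.get_image(n);save(p,n+'0.png');np.savez('/tmp/'+n+'0.npz',**{k:p[k] for k in("color","depth","camera_matrix","R","t")})
    print(n,np.array(p["R"]).round(3).tolist(),np.array(p["t"]).round(1))
    w=cloud(p)
    for q in("board","holder","jaw","knob_ball","spool","flux","tray"):
        for r in ctrl.search_frame(q,p)[:3]:
            e=r["extent"];print(q,np.round(e,0),round(r["conf"],2),w[int(e[1]),int(e[0])].round(0))
E
```

```text
pics
{'clock': 0.0, 'qpos': array([-1.35779924,  0.6293475 ,  0.03842829,  1.51836124, -0.02698474,
        0.9962713 , -0.02002072]), 'qd': array([-0.00195644,  0.00100168, -0.00256791, -0.00093489, -0.00016215,
       -0.00058888, -0.00048245]), 'tau': array([ 9.41134167e-04, -5.63410270e+01,  1.22655474e+00, -1.93446726e+01,
        1.09814518e-02,  1.02713640e-02,  2.88815734e-06]), 'eef_pos': array([178.67952632, 624.32195157, 230.39009795]), 'tool_rot': array([-3.13972315e+00,  2.92676292e-05,  2.86279439e+00]), 'force': array([-0.4580691 ,  0.63184596,  0.30679139]), 'torque': array([-0.08359723,  0.01248873, -0.05794892]), 'width': 85.85041196081333}
scene [[-0.629, 0.777, -0.011], [0.602, 0.478, -0.64], [-0.493, -0.409, -0.768]] [ 359.6 -297.  1748.1]
board [415. 300.  50.  49.] 0.87 [549. 274.  15.]
board [471. 271.  41.  35.] 0.86 [386. 344.  26.]
board [450. 350.  32.  30.] 0.77 [621. 419.  27.]
holder [315. 229.  99.  69.] 0.7 [523. -76.  17.]
jaw [317. 230. 101.  67.] 0.33 [517. -77.  12.]
knob_ball [290. 202.  15.  17.] 0.7 [ 550. -138.  114.]
spool [287. 319.  28.  34.] 0.82 [807.  73.  48.]
flux [244. 167.  16.  29.] 0.77 [ 494. -378.   66.]
tray [209. 210.  37.  30.] 0.9 [ 652. -378.    4.]
top [[0.015, -1.0, -0.011], [-0.991, -0.013, -0.132], [0.132, 0.013, -0.991]] [-5.0000e-01  5.8850e+02  1.2766e+03]
board [222. 251.  45.  56.] 0.92 [538. 259.  40.]
board [191. 320.  43.  37.] 0.7 [371. 333.  10.]
board [228. 177.  55.  58.] 0.7 [729. 253.  33.]
jaw [386. 260.  67.  31.] 0.75 [ 523. -146.   51.]
jaw [484. 275.  20.  16.] 0.19 [ 489. -375.   70.]
knob_ball [390. 250.  17.  21.] 0.76 [ 541. -148.  121.]
spool [304. 152.  29.  32.] 0.71 [791.  59.  42.]
tray [476. 210.  36.  43.] 0.93 [ 658. -380.    3.]
```

Run:
```python
import cv2
a=cv2.imread('pics/top0.png');b=a[130:360,150:510]
cv2.imwrite('pics/top0c.png',cv2.resize(b,None,fx=2.2,fy=2.2,interpolation=cv2.INTER_CUBIC))
```

```text
(no output)
```

View pics/top0c.png

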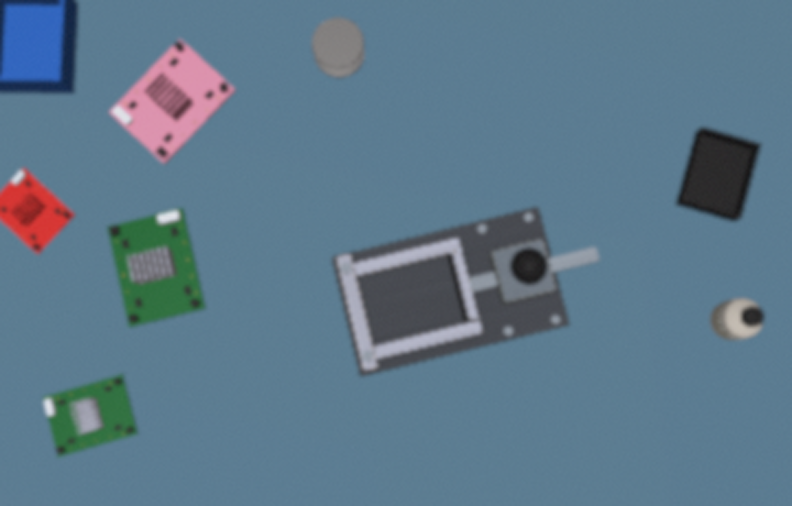

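View pics/scene0.png

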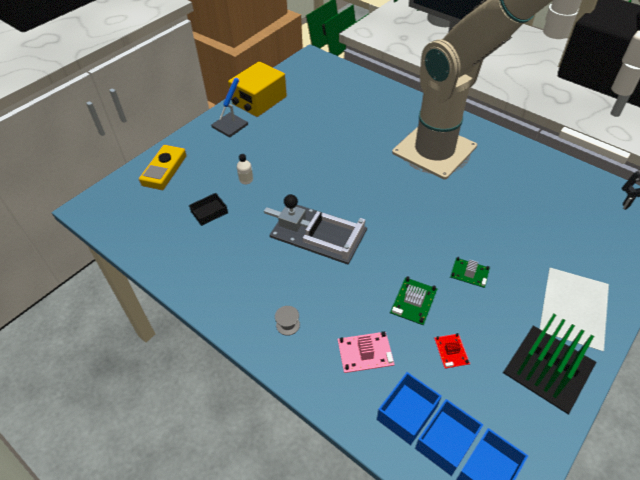

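The large crop covers every candidate. Green, larger: top px (222,251). Green, smaller: (191,320). Pink: (228,177). Red: (163,225). The larger green one with the finned heatsink fits, since pink and red are excluded and it is the larger of the rest. The holder's fixed jaw is on the left at (312,272), and the knob is at (390,250) on the right.

```bash
cat >> h.py <<'E'
def onplane(p,uv,z):
    K=np.array(p["camera_matrix"]);R=np.array(p["R"]);t=np.array(p["t"])
    uv=np.atleast_2d(uv).astype(float)
    d=np.c_[(uv[:,0]-K[0,2])/K[0,0],(uv[:,1]-K[1,2])/K[1,1],np.ones(len(uv))]@R
    c=-R.T@t
    return (c+d*((z-c[2])/d[:,2])[:,None])[:,:2]
def comp(m,u,v):
    m=cv2.morphologyEx(m.astype(np.uint8),cv2.MORPH_CLOSE,np.ones((3,3),np.uint8))
    n,l,s,c=cv2.connectedComponentsWithStats(m)
    i=np.argmin(np.hypot(*(c[1:]-[u,v]).T)+1e3*(s[1:,4]<40))+1
    return l==i
def outline(p,mask,z):
    cs,_=cv2.findContours(cv2.resize(mask.astype(np.uint8),None,fx=4,fy=4,interpolation=cv2.INTER_LINEAR),cv2.RETR_EXTERNAL,cv2.CHAIN_APPROX_NONE)
    c=max(cs,key=cv2.contourArea)[:,0,:]; c=(c+.5)/4-.5
    return cv2.minAreaRect(onplane(p,c,z).astype(np.float32))
E
python3 - <<'E'
from h import *
for n in("top","scene"):
    p=dict(np.load(f'/tmp/{n}0.npz')); c=p["color"];w=cloud(p)
    hsv=cv2.cvtColor(c,cv2.COLOR_RGB2HSV);H,S,V=[hsv[...,i].astype(int) for i in range(3)]
    bp={"top":(222,251),"scene":(415,300)}[n]
    g=(H>40)&(H<85)&(S>90); m=comp(g,*bp)
    print(n,'board rect',outline(p,m,4))
    # heatsink top by depth
    s=(w[...,2]>30)&(w[...,2]<55)&(np.hypot(w[...,0]-540,w[...,1]-262)<40)
    print(' sink n',s.sum(),w[s].mean(0).round(1),cv2.minAreaRect(w[s][:,:2].astype(np.float32)))
    near=(np.hypot(w[...,0]-510,w[...,1]+70)<230)&(w[...,1]>-260)&(w[...,0]<680)
    k=near&(w[...,2]>85); uv=np.argwhere(k)[:,::-1]
    print(' knob top',k.sum(),w[k].mean(0).round(1))
    dark=(V<60)&(np.hypot(w[...,0]-541,w[...,1]+140)<60)&(w[...,2]>70)
    uv=np.argwhere(dark)[:,::-1];print(' knob px',uv.mean(0),np.ptp(uv,0), 'plane98',onplane(p,uv.mean(0),98))
    hist=np.histogram(w[near][:,2],bins=np.arange(-6,130,4));print(dict(zip(hist[1].astype(int),hist[0])))
    b=near&((S<70))&(w[...,2]>5); 
    u0={"top":(350,265),"scene":(318,229)}[n]
    bb=near&(S<75)
    bm=comp(bb,*u0); print(' base rect z10',outline(p,bm,10),bm.sum())
    cv2.imwrite(f'pics/m_{n}.png',bm*255)
E
```

```text
top board rect ((541.6512451171875, 267.74652099609375), (121.27871704101562, 91.36861419677734), 14.740415573120117)
 sink n 166 [540.5 266.9  39.4] ((541.0174560546875, 266.7878112792969), (30.384258270263672, 44.240718841552734), 14.554611206054688)
 knob top 227 [ 537.4 -149.5  111.1]
 knob px [389.90751445 250.57225434] [14 14] plane98 [[ 539.30689933 -150.19906484]]
{np.int64(-6): np.int64(4071), np.int64(-2): np.int64(9166), np.int64(2): np.int64(3712), np.int64(6): np.int64(1050), np.int64(10): np.int64(1870), np.int64(14): np.int64(759), np.int64(18): np.int64(76), np.int64(22): np.int64(94), np.int64(26): np.int64(361), np.int64(30): np.int64(333), np.int64(34): np.int64(54), np.int64(38): np.int64(26), np.int64(42): np.int64(144), np.int64(46): np.int64(454), np.int64(50): np.int64(257), np.int64(54): np.int64(43), np.int64(58): np.int64(0), np.int64(62): np.int64(0), np.int64(66): np.int64(0), np.int64(70): np.int64(0), np.int64(74): np.int64(0), np.int64(78): np.int64(0), np.int64(82): np.int64(0), np.int64(86): np.int64(0), np.int64(90): np.int64(0), np.int64(94): np.in
[... 1177 characters left out ...]
8): np.int64(9), np.int64(62): np.int64(5), np.int64(66): np.int64(7), np.int64(70): np.int64(1), np.int64(74): np.int64(1), np.int64(78): np.int64(1), np.int64(82): np.int64(1), np.int64(86): np.int64(2), np.int64(90): np.int64(6), np.int64(94): np.int64(13), np.int64(98): np.int64(20), np.int64(102): np.int64(22), np.int64(106): np.int64(28), np.int64(110): np.int64(28), np.int64(114): np.int64(34), np.int64(118): np.int64(10), np.int64(122): np.int64(1)}
 base rect z10 ((514.2784423828125, -99.348388671875), (175.63417053222656, 307.8704833984375), 14.164802551269531) 3652[ WARN:0@0.659] global loadsave.cpp:1063 imwrite_ Unsupported depth image for selected encoder is fallbacked to CV_8U.
```

Run:
```python
from h import *
from scipy.optimize import minimize
def hol(yaw,o=(0,0)):
    c,s=np.cos(yaw),np.sin(yaw);return np.array([[c,s],[-s,c]])
A=[]
for n in("top","scene"):
    p=dict(np.load(f'/tmp/{n}0.npz')); w=cloud(p).reshape(-1,3); hsv=cv2.cvtColor(p["color"],cv2.COLOR_RGB2HSV).reshape(-1,3).astype(int)
    ball=np.array({"top":[539.3,-150.2],"scene":[539.1,-148]}[n])
    v,u=np.mgrid[0:480,0:640];uv=np.c_[u.ravel(),v.ravel()]
    V=hsv[:,2];S=hsv[:,1]
    light=(V>130)&(S<60)&(np.hypot(w[:,0]-505,w[:,1]+20)<130)
    print(n,light.sum())
    P30=onplane(p,uv,30);P48=onplane(p,uv,48)
    hi=light&(w[:,2]>40)&(w[:,2]<58); lo=light&(w[:,2]>24)&(w[:,2]<36)
    Q=P48[hi]
    for yaw in(.24,.247,.254):
        M=hol(yaw);o=ball+140*np.array([-np.sin(yaw),np.cos(yaw)])
        q=(Q-o)@M.T; r=(P30[lo]-o)@M.T
        f=q[q[:,1]>20];j=q[(q[:,1]<-30)&(q[:,1]>-110)]
        L=r[r[:,0]<-30];Rr=r[r[:,0]>30]
        sl=lambda a,i:np.polyfit(a[:,1-i],a[:,i],1)[0].round(4)
        pc=lambda a,i:np.percentile(a[:,i],[3,50,97]).round(1)
        print(yaw,o.round(1),'fix',len(f),'y',pc(f,1),'x',pc(f,0),'sl',sl(f,1),'jaw',len(j),'y',pc(j,1),'x',pc(j,0),'sl',sl(j,1) if len(j)>5 else '', 'rails',pc(L,0),sl(L,0),pc(Rr,0),sl(Rr,0))
    # plate outline far edge
    bg=(hsv[:,0]>90)&(hsv[:,0]<115)&(S>75)
    yaw=.247;M=hol(yaw);o=ball+140*np.array([-np.sin(yaw),np.cos(yaw)])
    P=(onplane(p,uv,12)-o)@M.T
    d=~bg
    for y0 in(-170,-115,-100):
        k=d&(abs(P[:,1]-y0)<5)&(abs(P[:,0])<100);print('plate x at',y0,np.percentile(P[k,0],[1,99]).round(1))
    k=d&(abs(abs(P[:,0])-55)<10)&(P[:,1]>-240)&(P[:,1]<100);print('plate y',np.percentile(P[k,1],[.5,99.5]).round(1))
```

```text
top 1344
0.24 [506.  -14.2] fix 345 y [42.4 49.8 57.3] x [-63.5  -3.2  56.9] sl 0.013 jaw 147 y [-78.5 -73.2 -67.9] x [-37.7  -1.3  35.2] sl 0.0141 rails [-57.2 -50.3 -43.7] -0.0179 [39.  45.4 52. ] -0.0138
0.247 [505.1 -14.4] fix 345 y [42.4 49.9 57.2] x [-62.2  -1.9  58.2] sl 0.0061 jaw 147 y [-78.5 -73.2 -67.9] x [-37.2  -0.8  35.7] sl 0.0072 rails [-56.2 -49.4 -43. ] -0.011 [40.  46.3 52.8] -0.0069
0.254 [504.1 -14.7] fix 345 y [42.4 49.8 57.3] x [-60.8  -0.5  59.5] sl -0.0008 jaw 147 y [-78.5 -73.2 -67.9] x [-36.7  -0.4  36.1] sl 0.0004 rails [-55.3 -48.7 -42.2] -0.0041 [40.8 47.1 53.7] 0.0
plate x at -170 [-68.5  68.6]
plate x at -115 [-69.1  67.9]
plate x at -100 [-68.7  67.1]
plate y [-178.7   63.5]
scene 814
0.24 [505.8 -12. ] fix 222 y [42.7 50.7 59. ] x [-61.9   1.3  58.5] sl 0.0132 jaw 80 y [-78.8 -73.7 -68.6] x [-36.   -0.2  35.7] sl 0.0205 rails [-56.5 -49.3 -42.3] -0.0188 [40.  46.8 53.7] -0.0087
0.247 [504.9 -12.2] fix 222 y [42.7 50.7 58.9] x [-60.6   2.7  59.8] sl 0.0063 jaw 80 y [-78.7 -73.7 -68.7] x [-35.5   0.3  36.2] sl 0.0137 rails [-55.6 -48.5 -41.5] -0.0119 [40.9 47.6 54.5] -0.0018
0.254 [503.9 -12.5] fix 222 y [42.7 50.8 59. ] x [-59.3   4.   61.1] sl -0.0006 jaw 80 y [-78.7 -73.6 -68.6] x [-35.1   0.7  36.6] sl 0.0068 rails [-54.4 -47.6 -40.8] -0.0051 [41.7 48.5 55.1] 0.0051
plate x at -170 [-86.1  73.9]
plate x at -115 [-66.6  73.8]
plate x at -100 [-67.8  73.5]
plate y [-189.5   65. ]
```

Run:
```python
import cv2
a=cv2.imread('pics/scene0.png')[180:275,255:385]
b=cv2.imread('pics/top0.png')[215:305,295:425]
f=lambda x:cv2.resize(x,(780,int(x.shape[0]*6)),interpolation=cv2.INTER_CUBIC)
import numpy as np
o=cv2.resize(np.vstack([f(a),f(b)]),None,fx=.52,fy=.52)
cv2.imwrite('pics/zoom.png',o);print(o.shape)
```

```text
(577, 406, 3)
```

View pics/zoom.png

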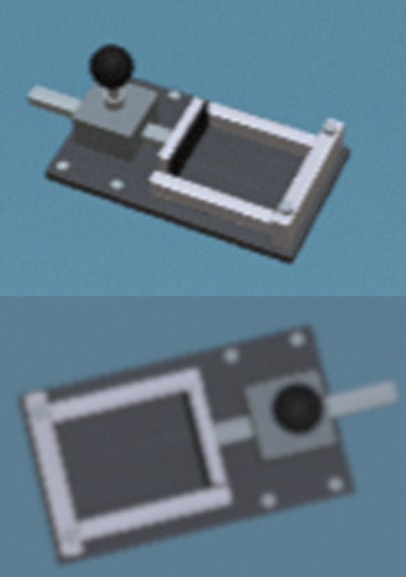

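Holder: origin ≈(504,-13.6), yaw ≈0.254, fixed face y≈42, jaw face y≈-66. The board is at (541.7,268.7), yaw 0.256. I'll plan the approach next.

```bash
cat >> h.py <<'E'
def plan(pos,yaw,n):
    """print n equal-in-world rows from measured pose to pos (mm), tool down at yaw"""
    s=ctrl.read_state();p=np.array(s["eef_pos"]);R0=Ro.from_euler('xyz',s["tool_rot"])
    R1=Ro.from_euler('xyz',[np.pi,0,yaw]);rv=(R0.inv()*R1).as_rotvec()
    d=(np.array(pos)-p)/n
    print('t',round(s["clock"],2),'pos',p.round(1),'yaw',round(s["tool_rot"][2],3),'w',round(s["width"],1),'q7',round(s["qpos"][6],2),'F',np.round(s["force"],2),'T',np.round(s["torque"],3))
    R=R0;out=[]
    for i in range(n):
        t=R.inv().apply(d)/30; r=np.degrees(rv)/n/6
        out.append([round(float(x),2) for x in (*t,*r)]); R=R*Ro.from_rotvec(rv/n)
    print(str(out).replace(' ',''))
E
python3 -c "
from h import *
plan((541.7,268.7,110),1.827,14)"
```

```text
t 0.8 pos [178.8 624.9 231.3] yaw 2.863 w 85.5 q7 -0.02 F [-0.15  0.21  0.53] T [-0.04   0.013  0.02 ]
[[-1.06,-0.58,0.29,0.0,-0.0,0.71],[-1.1,-0.5,0.29,0.0,-0.0,0.71],[-1.14,-0.41,0.29,0.0,-0.0,0.71],[-1.17,-0.33,0.29,0.0,-0.0,0.71],[-1.19,-0.24,0.29,0.0,-0.0,0.71],[-1.2,-0.15,0.29,0.0,-0.0,0.71],[-1.21,-0.06,0.29,0.0,-0.0,0.71],[-1.21,0.02,0.29,0.0,-0.0,0.71],[-1.21,0.11,0.29,0.0,-0.0,0.71],[-1.19,0.2,0.29,0.0,-0.0,0.71],[-1.18,0.29,0.29,0.0,-0.0,0.71],[-1.15,0.38,0.29,0.0,-0.0,0.71],[-1.12,0.46,0.29,0.0,-0.0,0.71],[-1.08,0.54,0.29,0.0,-0.0,0.71]]
```

```bash
python3 -m crank '[[[-0.9,-0.5,0.2,0,0,0.7],[-0.95,-0.4,0.2,0,0,0.7],[-1,-0.35,0.2,0,0,0.7],[-1,-0.3,0.2,0,0,0.7],[-1,-0.2,0.2,0,0,0.7],[-1,-0.15,0.2,0,0,0.7],[-1,-0.1,0.2,0,0,0.7],[-1,0,0.2,0,0,0.7],[-1,0.1,0.2,0,0,0.7],[-1,0.15,0.2,0,0,0.7],[-1,0.2,0.2,0,0,0.7],[-1,0.3,0.2,0,0,0.7]]]' -1; python3 -c "
from h import *
plan((541.7,268.7,90),1.827,7)"
```

```text
clock: 1.8
eef_pos: [438.6, 362.4, 156.0]
tool_rot: [3.138, -0.014, 1.96]
force: [-0.1, 1.1, 0.6]
width: 85.6
t 1.8 pos [438.6 362.4 156. ] yaw 1.96 w 85.6 q7 -0.12 F [-0.06  1.08  0.55] T [-0.009 -0.039 -0.017]
[[-0.6,0.28,0.31,0.0,-0.02,0.18],[-0.6,0.29,0.31,0.0,-0.02,0.18],[-0.59,0.31,0.31,0.0,-0.02,0.18],[-0.58,0.32,0.31,0.0,-0.02,0.18],[-0.58,0.33,0.31,0.0,-0.02,0.18],[-0.57,0.34,0.31,0.0,-0.02,0.18],[-0.56,0.35,0.31,0.0,-0.02,0.18]]
```

```bash
python3 -m crank '[[[-0.6,0.28,0.3,0,-0.02,0.18],[-0.6,0.3,0.3,0,-0.02,0.18],[-0.6,0.3,0.3,0,-0.02,0.18],[-0.58,0.32,0.3,0,-0.02,0.18],[-0.58,0.33,0.3,0,-0.02,0.18],[-0.57,0.34,0.3,0,-0.02,0.18],[-0.56,0.35,0.3,0,-0.02,0.18],[0,0,0,0,0,0]]]'; python3 -c "
from h import *
plan((541.7,268.7,10),1.827,5)"
```

```text
clock: 2.47
eef_pos: [553.2, 254.6, 90.2]
tool_rot: [3.133, 0.005, 1.807]
force: [-0.1, 0.2, 0.3]
width: 85.3
t 2.47 pos [553.2 254.6  90.2] yaw 1.807 w 85.3 q7 0.0 F [-0.08  0.22  0.27] T [-0.052 -0.023 -0.023]
[[0.11,-0.06,0.53,0.02,0.01,-0.04],[0.11,-0.06,0.53,0.02,0.01,-0.04],[0.11,-0.05,0.53,0.02,0.01,-0.04],[0.11,-0.05,0.53,0.02,0.01,-0.04],[0.11,-0.05,0.53,0.02,0.01,-0.04]]
```

```bash
python3 -m crank '[[[0.28,-0.14,0.3,0.06,0.02,-0.1],[0.28,-0.14,0.3,0.06,0.02,-0.1],[0,0,0.5,0,0,0],[0,0,0,0,0,0],[0,0,0,0,0,0]]]'; python3 -c "
from h import *
plan((541.7,268.7,10),1.827,2)
p=ctrl.get_image('top');save(p,'g1.png')
p=ctrl.get_image('scene');save(p,'g1s.png')
"
```

```text
clock: 2.88
eef_pos: [536.8, 274.7, 54.3]
tool_rot: [-3.134, -0.004, 1.835]
force: [0.9, -0.3, 1.2]
width: 85.3
t 2.88 pos [536.8 274.7  54.3] yaw 1.835 w 85.3 q7 0.01 F [ 0.91 -0.35  1.21] T [ 0.04  -0.001 -0.006]
[[-0.12,0.06,0.74,-0.04,-0.02,0.04],[-0.12,0.06,0.74,-0.04,-0.02,0.04]]
```

```bash
python3 -m crank '[[[-0.15,0.07,0.5,-0.04,-0.02,0.04],[0,0,0.5,0,0,0],[0,0,0.25,0,0,0],[0,0,0,0,0,0],[0,0,0,0,0,0]]]'; python3 -c "
from h import *
plan((541.7,268.7,10),1.827,1)"
```

```text
clock: 3.4
eef_pos: [541.7, 274.0, 20.1]
tool_rot: [3.138, -0.004, 1.834]
force: [0.9, 0.1, 0.8]
width: 85.4
t 3.4 pos [541.7 274.   20.1] yaw 1.834 w 85.4 q7 0.02 F [0.9  0.14 0.81] T [ 0.006  0.024 -0.061]
[[-0.17,-0.05,0.34,0.04,-0.03,0.07]]
```

```bash
python3 -m crank '[[[-0.15,-0.04,0.25,0.04,-0.03,0.05],[0,0,0,0,0,0],[0,0,0,0,0,0]]]'; python3 -c "
from h import *
plan((541.7,268.7,10),1.827,1)"
```

```text
clock: 3.65
eef_pos: [542.8, 269.7, 13.9]
tool_rot: [3.139, -0.001, 1.829]
force: [1.0, 0.4, 0.1]
width: 85.3
t 3.65 pos [542.8 269.7  13.9] yaw 1.829 w 85.3 q7 0.02 F [1.01 0.4  0.13] T [0.04  0.04  0.034]
[[-0.02,-0.04,0.13,0.02,-0.01,0.01]]
```

```bash
python3 -m crank '[[[-0.02,-0.03,0.1,0,0,0],[0,0,0,0,0,0],[0,0,0,0,0,0],[0,0,0,0,0,0],[0,0,0,0,0,0],[0,0,0,0,0,0],[0,0,0,0,0,0],[0,0,0,0,0,0]]]' 1; python3 -c "
from h import *
plan((541.7,268.7,10),1.827,1)"
```

```text
clock: 4.32
eef_pos: [542.4, 268.8, 11.8]
tool_rot: [3.138, -0.001, 1.828]
force: [-0.0, -0.4, 0.8]
width: 29.1
t 4.32 pos [542.4 268.8  11.8] yaw 1.828 w 29.1 q7 0.03 F [-0.02 -0.43  0.77] T [-0.097  0.115  0.011]
[[0.0,-0.02,0.06,0.03,-0.01,0.01]]
```

```bash
python3 -m crank '[[[0,0,-0.5,0,0,0],[0,0,-1,0,0,0],[0,0,-1,0,0,0],[0,0,0,0,0,0]]]'; python3 -c "
from h import *
plan((506.3,-22.3,100),1.825,10)"
```

```text
clock: 4.65
eef_pos: [539.8, 267.5, 85.9]
tool_rot: [-3.137, 0.001, 1.828]
force: [1.4, -0.4, -2.0]
width: 29.1
t 4.65 pos [539.8 267.5  85.9] yaw 1.828 w 29.1 q7 -0.0 F [ 1.37 -0.42 -2.02] T [ 0.006 -0.148  0.004]
[[-0.91,-0.35,-0.04,-0.0,0.0,0.0],[-0.91,-0.35,-0.05,-0.0,0.0,0.0],[-0.91,-0.35,-0.05,-0.0,0.0,0.0],[-0.91,-0.35,-0.05,-0.0,0.0,0.0],[-0.91,-0.35,-0.05,-0.0,0.0,0.0],[-0.91,-0.35,-0.05,-0.0,0.0,0.0],[-0.91,-0.35,-0.05,-0.0,0.0,0.0],[-0.91,-0.35,-0.05,-0.0,0.0,0.0],[-0.91,-0.35,-0.05,-0.0,0.0,0.0],[-0.91,-0.35,-0.05,-0.0,0.0,0.0]]
```

Lifted with −2 N, consistent with the board's 0.18 kg. I'll stop short with slower final rows.

```bash
python3 -m crank '[[[-0.5,-0.2,-0.1,0,0,0],[-0.9,-0.35,-0.05,0,0,0],[-0.9,-0.35,-0.05,0,0,0],[-0.9,-0.35,-0.05,0,0,0],[-0.9,-0.35,-0.05,0,0,0],[-0.9,-0.35,-0.05,0,0,0],[-0.9,-0.35,-0.05,0,0,0],[-0.9,-0.35,-0.05,0,0,0],[-0.7,-0.3,-0.05,0,0,0],[-0.4,-0.15,0,0,0,0],[0,0,0,0,0,0],[0,0,0,0,0,0]]]'; python3 -c "
from h import *
plan((506.3,-22.3,100),1.825,2)"
```

```text
clock: 5.65
eef_pos: [499.6, -3.0, 94.0]
tool_rot: [-3.124, 0.0, 1.828]
force: [-0.4, -0.1, -2.7]
width: 28.9
t 5.65 pos [499.6  -3.   94. ] yaw 1.828 w 28.9 q7 0.41 F [-0.35 -0.08 -2.72] T [ 0.023 -0.055  0.001]
[[-0.34,0.02,-0.1,-0.08,0.0,0.02],[-0.34,0.02,-0.1,-0.08,0.0,0.02]]
```

```bash
python3 -m crank '[[[-0.3,0.02,-0.05,-0.08,0,0.01],[-0.3,0.02,0,-0.08,0,0.01],[0,0,0,0,0,0],[0,0,0,0,0,0],[0,0,0,0,0,0]]]'; python3 -c "
from h import *
plan((506.3,-22.3,70),1.825,1)
for n in ('top','scene'):
    p=ctrl.get_image(n);save(p,'h_'+n+'.png');c=p['color']
    hsv=cv2.cvtColor(c,cv2.COLOR_RGB2HSV);H,S,V=[hsv[...,i].astype(int) for i in range(3)]
    z=ctrl.read_state()['eef_pos'][2]-11.8+4
    m=comp((H>40)&(H<85)&(S>90),*({'top':(348,270),'scene':(330,225)}[n]))
    print(n,m.sum(),np.argwhere(m).mean(0),outline(p,m,z))
a=cv2.imread('pics/h_top.png')[190:330,270:450];b=cv2.imread('pics/h_scene.png')[130:270,240:420]
cv2.imwrite('pics/h.png',cv2.resize(np.hstack([a,b]),None,fx=2.2,fy=2.2,interpolation=cv2.INTER_CUBIC))
"
```

```text
clock: 6.07
eef_pos: [505.5, -18.5, 94.3]
tool_rot: [-3.141, -0.001, 1.831]
force: [-0.4, -0.2, -2.3]
width: 29.2
t 6.07 pos [505.5 -18.5  94.3] yaw 1.831 w 29.2 q7 0.45 F [-0.36 -0.2  -2.25] T [ 0.057 -0.002  0.008]
[[-0.13,-0.01,0.81,-0.0,-0.01,0.06]]
top 787 [318.46505718 192.1613723 ] ((374.8177795410156, 314.1609802246094), (66.94615936279297, 88.76622009277344), 17.084430694580078)
scene 665 [223.61353383 336.37142857] ((509.1617126464844, -15.67462158203125), (129.63568115234375, 93.68585968017578), 15.704833030700684)
```

View pics/h.png

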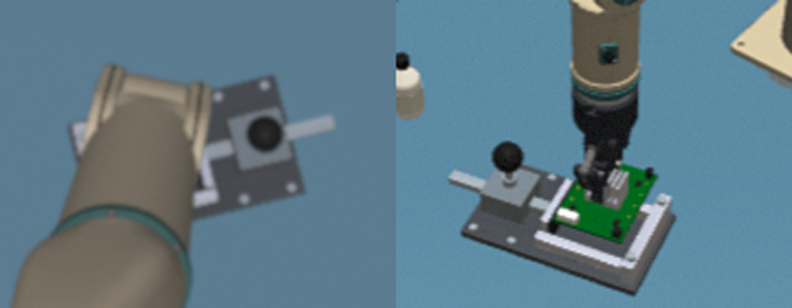

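```bash
python3 -m crank '[[[-0.12,0,0.4,0,0,0.05],[0,0,0.5,0,0,0],[0,0,0.35,0,0,0],[0,0,0,0,0,0],[0,0,0,0,0,0],[0,0,0,0,0,0]]]'; python3 -c "
from h import *
plan((506.3,-22.3,41.8),1.825,1)"
```

```text
clock: 6.67
eef_pos: [507.7, -18.3, 56.0]
tool_rot: [3.14, -0.003, 1.831]
force: [-0.8, 0.3, -1.8]
width: 29.1
t 6.67 pos [507.7 -18.3  56. ] yaw 1.831 w 29.1 q7 0.47 F [-0.78  0.28 -1.79] T [ 0.035  0.044 -0.025]
[[-0.12,-0.08,0.47,0.02,-0.02,0.06]]
```

```bash
python3 -m crank '[[[-0.13,-0.06,0.15,0.02,-0.02,0.06],[0,0,0.1,0,0,0],[0,0,0,0,0,0],[0,0,0,0,0,0]]]'; python3 -c "
from h import *
plan((506.3,-22.3,41.8),1.825,1)"
```

```text
clock: 7.0
eef_pos: [507.9, -22.8, 49.3]
tool_rot: [3.14, 0.001, 1.825]
force: [-0.4, 0.5, -1.9]
width: 29.3
t 7.0 pos [507.9 -22.8  49.3] yaw 1.825 w 29.3 q7 0.47 F [-0.38  0.49 -1.91] T [0.046 0.001 0.029]
[[0.03,-0.05,0.25,0.02,0.01,-0.0]]
```

```bash
python3 -m crank '[[[0.02,-0.04,0.12,0.02,0,0],[0,0,0.08,0,0,0],[0,0,0,0,0,0],[0,0,0,0,0,0]]]'; python3 -c "
from h import *
plan((506.3,-22.3,41.8),1.825,1)"
```

```text
clock: 7.33
eef_pos: [506.8, -22.6, 43.1]
tool_rot: [3.141, 0.001, 1.825]
force: [-0.8, 0.4, -2.6]
width: 29.3
t 7.33 pos [506.8 -22.6  43.1] yaw 1.825 w 29.3 q7 0.47 F [-0.79  0.42 -2.65] T [-0.016 -0.003 -0.004]
[[0.01,-0.01,0.04,0.01,0.01,-0.0]]
```

```bash
python3 -m crank '[[[0,0,0.04,0,0,0],[0,0,0,0,0,0],[0,0,0,0,0,0]]]';python3 -m crank '[[[0,0,0.03,0,0,0],[0,0,0,0,0,0],[0,0,0,0,0,0]]]'
```

```text
clock: 7.58
eef_pos: [507.0, -22.5, 41.9]
tool_rot: [3.141, 0.001, 1.825]
force: [-0.3, 0.2, -2.7]
width: 29.4
clock: 7.83
eef_pos: [507.3, -22.6, 42.2]
tool_rot: [3.14, 0.001, 1.825]
force: [0.3, -0.2, -2.4]
width: 29.5
```

```bash
python3 -m crank '[[[0,0,0.08,0,0,0],[0,0,0,0,0,0],[0,0,0,0,0,0]]]';python3 -c "
from h import *
plan((506.3,-22.3,41.8),1.825,1)
for n in ('scene',):
    p=ctrl.get_image(n);save(p,'r_'+n+'.png')
    b=cv2.imread('pics/r_scene.png')[170:270,260:380]
    cv2.imwrite('pics/r.png',cv2.resize(b,None,fx=5,fy=5,interpolation=cv2.INTER_CUBIC))
"
```

```text
clock: 8.08
eef_pos: [508.0, -22.6, 42.7]
tool_rot: [3.137, 0.001, 1.824]
force: [0.6, 0.4, -2.1]
width: 28.9
t 8.08 pos [508.  -22.6  42.7] yaw 1.824 w 28.9 q7 0.47 F [ 0.56  0.44 -2.09] T [-0.009  0.026 -0.049]
[[0.02,-0.05,0.03,0.04,0.01,-0.01]]
```

View pics/r.png

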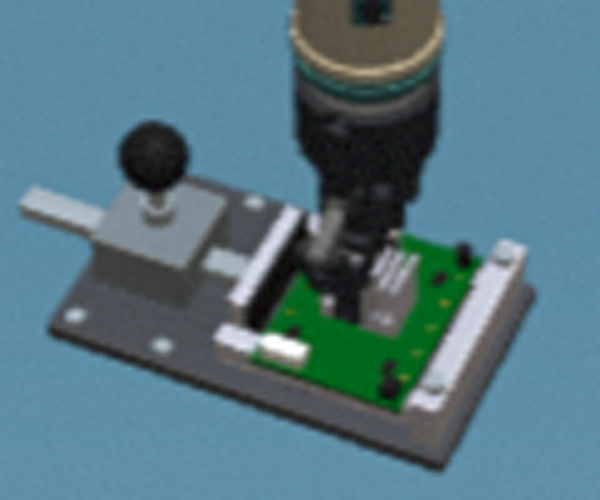

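```bash
python3 -m crank '[[[0.02,-0.05,0.08,0.04,0,0],[0,0,0.05,0,0,0]]]';python3 -m crank '[[[0,0,0,0,0,0],[0,0,0,0,0,0],[0,0,0,0,0,0],[0,0,0,0,0,0],[0,0,0,0,0,0],[0,0,0,0,0,0]]]' -1; python3 -c "
from h import *
plan((506.3,-22.3,130),1.825,4)"
```

```text
clock: 8.3
eef_pos: [507.7, -22.7, 41.7]
tool_rot: [3.139, 0.001, 1.824]
force: [-6.0, 0.1, 25.3]
width: 29.2
clock: 8.8
eef_pos: [508.1, -22.6, 41.2]
tool_rot: [3.138, 0.001, 1.824]
force: [-0.2, 0.6, 0.3]
width: 85.5
t 8.8 pos [508.1 -22.6  41.2] yaw 1.824 w 85.5 q7 0.47 F [-0.22  0.64  0.32] T [ 0.052 -0.005  0.015]
[[0.01,-0.01,-0.74,0.01,0.0,-0.0],[0.01,-0.01,-0.74,0.01,0.0,-0.0],[0.01,-0.01,-0.74,0.01,0.0,-0.0],[0.01,-0.01,-0.74,0.01,0.0,-0.0]]
```

```bash
python3 -m crank '[[[0,0,-0.7,0,0,0],[0,0,-1,0,0,0],[0,0,-1,0,0,0],[0,0,-1,0,0,0],[0,0,0,0,0,0]]]'; python3 -c "
from h import *
plan((539.2,-149.1,150),3.02,12)
for n in ('top','scene'):
    p=ctrl.get_image(n);save(p,'rel_'+n+'.png')
b=cv2.imread('pics/rel_scene.png')[170:270,260:380]
cv2.imwrite('pics/rel.png',cv2.resize(b,None,fx=5,fy=5,interpolation=cv2.INTER_CUBIC))
"
```

```text
clock: 9.22
eef_pos: [505.6, -22.8, 153.0]
tool_rot: [-3.136, -0.001, 1.824]
force: [0.3, -0.8, -0.2]
width: 85.3
t 9.22 pos [505.6 -22.8 153. ] yaw 1.824 w 85.3 q7 0.43 F [ 0.31 -0.83 -0.18] T [ 0.044 -0.078 -0.026]
[[-0.36,0.0,0.01,-0.0,-0.0,-0.95],[-0.36,-0.03,0.01,-0.0,-0.0,-0.95],[-0.36,-0.07,0.01,-0.0,-0.0,-0.95],[-0.35,-0.1,0.01,-0.0,-0.0,-0.95],[-0.34,-0.14,0.01,-0.0,-0.0,-0.95],[-0.32,-0.17,0.01,-0.0,-0.0,-0.95],[-0.3,-0.2,0.01,-0.0,-0.0,-0.95],[-0.28,-0.23,0.01,-0.0,-0.0,-0.95],[-0.26,-0.26,0.01,-0.0,-0.0,-0.95],[-0.23,-0.28,0.01,-0.0,-0.0,-0.95],[-0.2,-0.3,0.01,-0.0,-0.0,-0.95],[-0.17,-0.32,0.01,-0.0,-0.0,-0.95]]
```

View pics/rel.png

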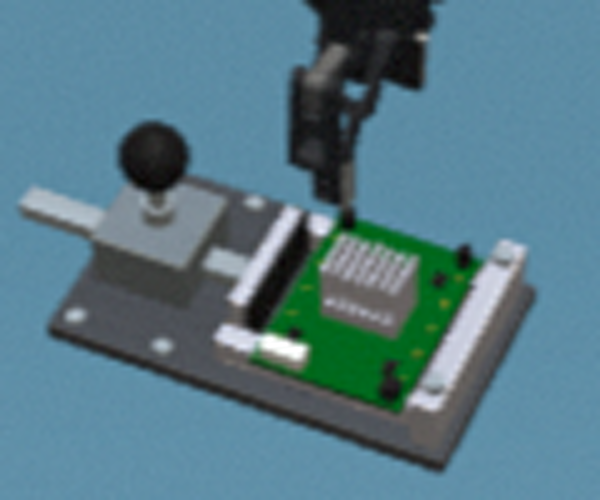

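The board lies flat on the rails between the jaws, released: a small gap at the fixed jaw (right) and a wider one at the black rubber face (left). The knob is free at upper left, crop (155,158). Next is the ball.

```bash
python3 -m crank '[[[-0.36,0,0,0,0,-0.95],[-0.36,-0.03,0,0,0,-0.95],[-0.36,-0.07,0,0,0,-0.95],[-0.35,-0.1,0,0,0,-0.95],[-0.34,-0.14,0,0,0,-0.95],[-0.32,-0.17,0,0,0,-0.95],[-0.3,-0.2,0,0,0,-0.95],[-0.28,-0.23,0,0,0,-0.95],[-0.26,-0.26,0,0,0,-0.95],[-0.23,-0.28,0,0,0,-0.95],[-0.2,-0.3,0,0,0,-0.95],[0,0,0,0,0,0]]]'; python3 -c "
from h import *
plan((539.2,-149.1,150),3.02,2)"
```

```text
clock: 10.32
eef_pos: [526.5, -137.3, 129.6]
tool_rot: [3.139, -0.044, 2.978]
force: [0.4, -0.9, 0.1]
width: 85.1
t 10.32 pos [ 526.5 -137.3  129.6] yaw 2.978 w 85.1 q7 1.48 F [ 0.36 -0.91  0.11] T [-0.028 -0.062 -0.035]
[[-0.23,-0.16,-0.35,0.02,-0.21,-0.2],[-0.23,-0.16,-0.34,0.02,-0.21,-0.2]]
```

```bash
python3 -m crank '[[[-0.25,-0.16,-0.1,0,-0.21,-0.2],[-0.2,-0.16,0,0,-0.21,-0.2],[0,0,0,0,0,0],[0,0,0,0,0,0]]]'; python3 -c "
from h import *
plan((539.2,-149.1,79),3.02,4)"
```

```text
clock: 10.65
eef_pos: [535.3, -147.0, 127.1]
tool_rot: [3.134, -0.008, 3.013]
force: [-0.0, 0.3, 0.8]
width: 85.3
t 10.65 pos [ 535.3 -147.   127.1] yaw 3.013 w 85.3 q7 1.52 F [-0.01  0.28  0.84] T [-0.04  -0.001 -0.015]
[[-0.04,-0.02,0.4,0.02,-0.02,-0.02],[-0.04,-0.02,0.4,0.02,-0.02,-0.02],[-0.04,-0.01,0.4,0.02,-0.02,-0.02],[-0.04,-0.01,0.4,0.02,-0.02,-0.02]]
```

```bash
python3 -m crank '[[[-0.08,-0.04,0.4,0.04,-0.05,-0.04],[-0.05,-0.02,0.4,0.02,-0.05,-0.04],[0,0,0.4,0,0,0],[0,0,0.3,0,0,0],[0,0,0,0,0,0],[0,0,0,0,0,0]]]'; python3 -c "
from h import *
plan((539.2,-149.1,79),3.02,1)"
```

```text
clock: 11.15
eef_pos: [537.5, -144.3, 79.4]
tool_rot: [3.138, -0.001, 3.019]
force: [0.1, -0.7, 0.2]
width: 85.4
t 11.15 pos [ 537.5 -144.3   79.4] yaw 3.019 w 85.4 q7 1.5 F [ 0.12 -0.71  0.19] T [-0.024 -0.044  0.032]
[[-0.08,-0.15,0.01,0.03,-0.01,-0.01]]
```

```bash
python3 -m crank '[[[-0.08,-0.15,0.02,0.03,0,0],[0,0,0,0,0,0],[0,0,0,0,0,0]]]'; python3 -c "
from h import *
plan((539.2,-149.1,79),3.02,1)"
```

```text
clock: 11.4
eef_pos: [540.0, -148.8, 79.7]
tool_rot: [3.141, 0.0, 3.019]
force: [-0.4, -0.3, 0.7]
width: 85.5
t 11.4 pos [ 540.  -148.8   79.7] yaw 3.019 w 85.5 q7 1.5 F [-0.4  -0.28  0.73] T [-0.003 -0.007  0.053]
[[0.03,-0.01,0.02,0.0,0.0,-0.01]]
```

```bash
python3 -m crank '[[[0.02,0,0.02,0,0,0],[0,0,0,0,0,0],[0,0,0,0,0,0],[0,0,0,0,0,0],[0,0,0,0,0,0],[0,0,0,0,0,0],[0,0,0,0,0,0]]]' 1; python3 -c "
from h import *
plan((539.2,-149.1,79),3.02,1)"
```

```text
clock: 11.98
eef_pos: [540.4, -149.1, 81.0]
tool_rot: [3.142, 0.003, 3.018]
force: [0.3, -0.1, 1.4]
width: 37.3
t 11.98 pos [ 540.4 -149.1   81. ] yaw 3.018 w 37.3 q7 1.5 F [ 0.31 -0.06  1.36] T [-0.063  0.105 -0.003]
[[0.04,-0.01,0.07,0.0,0.03,-0.02]]
```

Width is 37.3 rather than about 39, so the pinch is above the equator: the pads swing back when half open. I'll reopen a bit, go down about 6 mm and regrip.

```bash
python3 -m crank '[[[0,0,0,0,0,0],[0,0,0,0,0,0],[0,0,0.1,0,0,0],[0,0,0.12,0,0,0],[0,0,0,0,0,0]]]' -0.4; python3 -c "
from h import *
plan((539.4,-149.1,75),3.02,1)"
```

```text
clock: 12.4
eef_pos: [540.5, -149.4, 73.7]
tool_rot: [-3.141, 0.004, 3.018]
force: [-0.0, -0.1, -1.1]
width: 60.0
t 12.4 pos [ 540.5 -149.4   73.7] yaw 3.018 w 60.0 q7 1.5 F [-0.03 -0.1  -1.09] T [ 0.032  0.014 -0.   ]
[[0.04,0.01,-0.04,-0.0,0.04,-0.02]]
```

```bash
python3 -m crank '[[[0.03,0,-0.02,0,0.04,0],[0,0,0,0,0,0],[0,0,0,0,0,0],[0,0,0,0,0,0],[0,0,0,0,0,0]]]' 1; python3 -c "
from h import *
plan((539.4,-149.1,75),3.02,1)"
```

```text
clock: 12.82
eef_pos: [539.2, -149.0, 74.0]
tool_rot: [3.142, -0.002, 3.018]
force: [0.1, -0.1, 1.1]
width: 37.5
t 12.82 pos [ 539.2 -149.    74. ] yaw 3.018 w 37.5 q7 1.5 F [ 0.07 -0.06  1.07] T [-0.049  0.014 -0.023]
[[-0.01,-0.0,-0.03,0.0,-0.02,-0.02]]
```

```bash
cat >> h.py <<'E'
def feel(n=5):
    T=[];F=[]
    for i in range(n):
        ctrl.get_image('top');s=ctrl.read_state();T.append(s["torque"]);F.append(s["force"])
    print('avgT',np.mean(T,0).round(3),'sd',np.std(T,0).round(3),'avgF',np.mean(F,0).round(2),'tz',np.round([t[2] for t in T],3))
    plan((539.4,-149.1,s["eef_pos"][2]),s["tool_rot"][2],1)
E
python3 -c "
from h import *
feel(4)"
python3 -m crank '[[[0,0,0,0,0,0.5],[0,0,0,0,0,0.5],[0,0,0,0,0,0.5],[0,0,0,0,0,0.5]]]'; python3 -c "
from h import *
feel(4)"
```

```text
avgT [-0.044  0.083 -0.019] sd [0.009 0.016 0.01 ] avgF [-0.55  0.57  1.  ] tz [-0.029 -0.004 -0.027 -0.016]
t 13.02 pos [ 539.3 -148.9   74. ] yaw 3.018 w 37.7 q7 1.5 F [-0.44  0.61  1.01] T [-0.028  0.067 -0.016]
[[-0.01,-0.01,-0.0,0.0,-0.02,-0.0]]
clock: 13.35
eef_pos: [539.1, -149.2, 74.1]
tool_rot: [-3.141, -0.002, 2.802]
force: [-0.4, 0.4, 1.6]
width: 37.7
avgT [-0.068  0.104 -0.078] sd [0.036 0.038 0.025] avgF [-0.18  0.32  1.6 ] tz [-0.091 -0.106 -0.038 -0.075]
t 13.55 pos [ 539.2 -149.2   74.1] yaw 2.806 w 37.9 q7 1.36 F [-0.57  0.15  1.37] T [-0.11   0.136 -0.075]
[[-0.01,0.01,-0.0,-0.0,-0.02,0.0]]
```

```bash
python3 -m crank '[[[0,0,0,0,0,0.6],[0,0,0,0,0,0.6],[0,0,0,0,0,0.6],[0,0,0,0,0,0.6],[0,0,0,0,0,0.6],[0,0,0,0,0,0.6],[0,0,0,0,0,0.6],[0,0,0,0,0,0.6]]]'; python3 -c "
from h import *
print(ctrl.read_state()['torque'])
feel(4)
p=ctrl.get_image('scene');save(p,'k1.png')
c=cv2.imread('pics/k1.png')[170:270,260:380]
cv2.imwrite('pics/k1c.png',cv2.resize(c,None,fx=5,fy=5,interpolation=cv2.INTER_CUBIC))
"
```

```text
clock: 14.22
eef_pos: [538.7, -149.6, 74.0]
tool_rot: [-3.141, -0.002, 2.295]
force: [0.5, 0.0, 1.4]
width: 37.7
[-0.06911696  0.16448053  0.11168852]
avgT [-0.079  0.154 -0.06 ] sd [0.01  0.011 0.017] avgF [-0.75  0.02  1.4 ] tz [-0.051 -0.064 -0.04  -0.085]
t 14.42 pos [ 538.7 -149.6   74. ] yaw 2.298 w 37.7 q7 1.02 F [-0.8   0.42  1.92] T [-0.071  0.157 -0.085]
[[-0.0,0.03,-0.0,-0.01,-0.02,0.0]]
```

View pics/k1c.png

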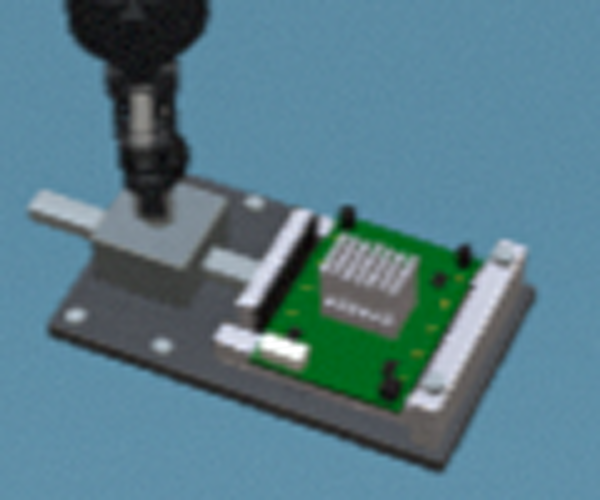

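The jaw has advanced about 6 mm toward the board and the knob is turning in the grip (fingers at crop (155,200)). The free reading while moving is about 0.11 N m. I'll continue in stages.

```bash
cat >> h.py <<'E'
def tq():
    s=ctrl.read_state();print('>>T',np.round(s["torque"],3),'yaw',round(s["tool_rot"][2],3),'F',np.round(s["force"],1),'q7',round(s["qpos"][6],2))
E
for i in 1 2 3; do :; done
python3 -m crank '[[[0,0.02,0,0,0,0.6],[0,0,0,0,0,0.6],[0,0,0,0,0,0.6],[0,0,0,0,0,0.6]]]'; python3 -c "
from h import *
tq()"
python3 -m crank '[[[0,0,0,0,0,0.6],[0,0,0,0,0,0.6],[0,0,0,0,0,0.6],[0,0,0,0,0,0.6]]]'; python3 -c "
from h import *
tq()"
python3 -m crank '[[[0,0,0,0,0,0.6],[0,0,0,0,0,0.6],[0,0,0,0,0,0.6],[0,0,0,0,0,0.6]]]'; python3 -c "
from h import *
tq()"
python3 -m crank '[[[0,0,0,0,0,0.6],[0,0,0,0,0,0.6],[0,0,0,0,0,0.6]]]'; python3 -c "
from h import *
tq()"
```

```text
clock: 14.8
eef_pos: [538.5, -149.7, 73.9]
tool_rot: [-3.14, -0.003, 2.045]
force: [0.7, -1.4, 1.2]
width: 37.5
>>T [-0.051  0.213  0.087] yaw 2.045 F [ 0.7 -1.4  1.2] q7 0.85
clock: 15.13
eef_pos: [538.2, -149.8, 73.9]
tool_rot: [-3.139, -0.003, 1.789]
force: [-1.2, 0.1, 1.0]
width: 37.6
>>T [-0.015  0.15   0.085] yaw 1.789 F [-1.2  0.1  1. ] q7 0.68
clock: 15.47
eef_pos: [537.9, -149.8, 73.7]
tool_rot: [-3.137, -0.003, 1.533]
force: [-1.6, 0.2, 1.4]
width: 37.6
>>T [-0.071  0.126  0.109] yaw 1.533 F [-1.6  0.2  1.4] q7 0.51
clock: 15.72
eef_pos: [537.6, -149.8, 73.6]
tool_rot: [-3.136, -0.003, 1.342]
force: [-0.3, 0.3, 1.0]
width: 37.6
>>T [-0.039  0.153  0.082] yaw 1.342 F [-0.3  0.3  1. ] q7 0.38
```

```bash
cat >> h.py <<'E'
def jawpos():
    """jaw top / fixed jaw top centre y and board edges in holder frame (scene cam, bias as in first fit)"""
    p=ctrl.get_image('scene');hsv=cv2.cvtColor(p["color"],cv2.COLOR_RGB2HSV).reshape(-1,3).astype(int);w=cloud(p).reshape(-1,3)
    v,u=np.mgrid[0:480,0:640];uv=np.c_[u.ravel(),v.ravel()];c,s=np.cos(.254),np.sin(.254);M=np.array([[c,s],[-s,c]])
    f=lambda z:(onplane(p,uv,z)-[503.9,-12.5])@M.T
    P=f(48);k=(hsv[:,2]>130)&(hsv[:,1]<60)&(w[:,2]>40)&(w[:,2]<58)&(abs(P[:,0])<34)
    j=k&(P[:,1]>-100)&(P[:,1]<-45);fx=k&(P[:,1]>38)&(P[:,1]<62)
    Q=f(34);g=(hsv[:,0]>40)&(hsv[:,0]<85)&(hsv[:,1]>90)&(abs(Q[:,1]+5)<60)&(abs(Q[:,0])<62)
    r=cv2.minAreaRect(Q[g].astype(np.float32))
    print('jaw y',np.median(P[j,1]).round(1),'fix y',np.median(P[fx,1]).round(1),'board',r,'edges y',np.percentile(Q[g,1],[1,99]).round(1))
    return p
E
python3 -c "
from h import *
jawpos()"
python3 -m crank '[[[0,0,0,0,0,0.5],[0,0,0,0,0,0.5],[0,0,0,0,0,0.5]]]'; python3 -c "
from h import *
tq()"
python3 -m crank '[[[0,0,0,0,0,0.5],[0,0,0,0,0,0.5],[0,0,0,0,0,0.5]]]'; python3 -c "
from h import *
tq();jawpos()"
```

```text
jaw y -60.2 fix y 50.8 board ((1.9897346496582031, -8.401744842529297), (119.55571746826172, 92.10060119628906), 0.5682999491691589) edges y [-53.3  36.9]
clock: 16.02
eef_pos: [537.5, -149.7, 73.4]
tool_rot: [-3.135, -0.002, 1.185]
force: [-1.0, 0.2, 0.8]
width: 37.5
>>T [-0.111  0.119  0.098] yaw 1.185 F [-1.   0.2  0.8] q7 0.27
clock: 16.27
eef_pos: [537.3, -149.7, 73.3]
tool_rot: [-3.134, -0.001, 1.03]
force: [-0.5, 0.4, 1.1]
width: 37.7
>>T [-0.021  0.078  0.109] yaw 1.03 F [-0.5  0.4  1.1] q7 0.16
jaw y -57.7 fix y 50.8 board ((1.9223480224609375, -6.343910217285156), (119.4692611694336, 90.23384857177734), 0.7686836123466492) edges y [-50.4  36.9]
```

```bash
python3 -m crank '[[[0.01,0.02,0,0,0,0.4],[0.01,0.02,0,0,0,0.4],[0,0,0,0,0,0.4]]]'; python3 -c "
from h import *
tq()"
python3 -m crank '[[[0,0,0,0,0,0.4],[0,0,0,0,0,0.4],[0,0,0,0,0,0.4]]]'; python3 -c "
from h import *
tq();jawpos()"
```

```text
clock: 16.57
eef_pos: [537.2, -149.6, 72.8]
tool_rot: [-3.132, 0.001, 0.908]
force: [0.2, -0.5, 1.6]
width: 37.5
>>T [-0.079 -0.11   0.095] yaw 0.908 F [ 0.2 -0.5  1.6] q7 0.08
clock: 16.82
eef_pos: [537.0, -149.5, 72.6]
tool_rot: [-3.131, 0.002, 0.789]
force: [-0.7, 0.5, 0.7]
width: 37.6
>>T [-0.105  0.112  0.231] yaw 0.789 F [-0.7  0.5  0.7] q7 -0.01
jaw y -55.8 fix y 50.7 board ((1.9163398742675781, -5.896026611328125), (119.4692611694336, 89.33799743652344), 0.7686836123466492) edges y [-49.4  36.9]
```

```bash
python3 -c "
from h import *
feel(6)"
```

```text
avgT [-0.084  0.05   0.111] sd [0.033 0.025 0.07 ] avgF [-0.76 -0.49  1.45] tz [0.054 0.044 0.029 0.156 0.19  0.191]
t 17.17 pos [ 537.1 -149.5   72.7] yaw 0.788 w 37.4 q7 -0.01 F [-0.06 -0.99  1.39] T [-0.094  0.008  0.191]
[[0.06,0.05,-0.0,-0.1,0.02,-0.0]]
```

```bash
python3 -c "
from h import *
feel(6)"
```

```text
avgT [-0.066  0.052  0.192] sd [0.013 0.037 0.03 ] avgF [-0.55  0.04  1.24] tz [0.226 0.23  0.164 0.208 0.175 0.152]
t 17.47 pos [ 537.  -149.5   72.6] yaw 0.787 w 37.4 q7 -0.01 F [-1.23  0.28  1.9 ] T [-0.045  0.103  0.152]
[[0.07,0.05,-0.0,-0.1,0.02,-0.0]]
```

Moving reading was 0.23 and the static hold 0.19, against 0.09 free: about +0.10–0.14, which is snug. I'll let go and check.

```bash
python3 -m crank '[[[0,0,0,0,0,0],[0,0,0,0,0,0],[0,0,0,0,0,0],[0,0,0,0,0,0],[0,0,0,0,0,0],[0,0,0,0,0,0]]]' -1; python3 -c "
from h import *
feel(3);p=jawpos();save(p,'e1.png')
c=cv2.imread('pics/e1.png')[170:270,260:380]
cv2.imwrite('pics/e1c.png',cv2.resize(c,None,fx=6,fy=6,interpolation=cv2.INTER_CUBIC))
"
```

```text
clock: 17.97
eef_pos: [537.7, -149.4, 72.4]
tool_rot: [-3.132, 0.001, 0.785]
force: [0.7, 0.9, -0.1]
width: 85.4
avgT [0.018 0.017 0.001] sd [0.008 0.05  0.038] avgF [-0.43  0.1   0.13] tz [ 0.049 -0.044 -0.001]
t 18.12 pos [ 537.7 -149.3   72.4] yaw 0.786 w 85.5 q7 -0.01 F [-0.68 -0.1   0.75] T [ 0.014 -0.01  -0.001]
[[0.05,0.04,-0.0,-0.09,0.01,-0.0]]
jaw y -56.4 fix y 50.8 board ((1.9223480224609375, -6.343910217285156), (119.4692611694336, 90.23384857177734), 0.7686836123466492) edges y [-49.8  36.9]
```

View pics/e1c.png

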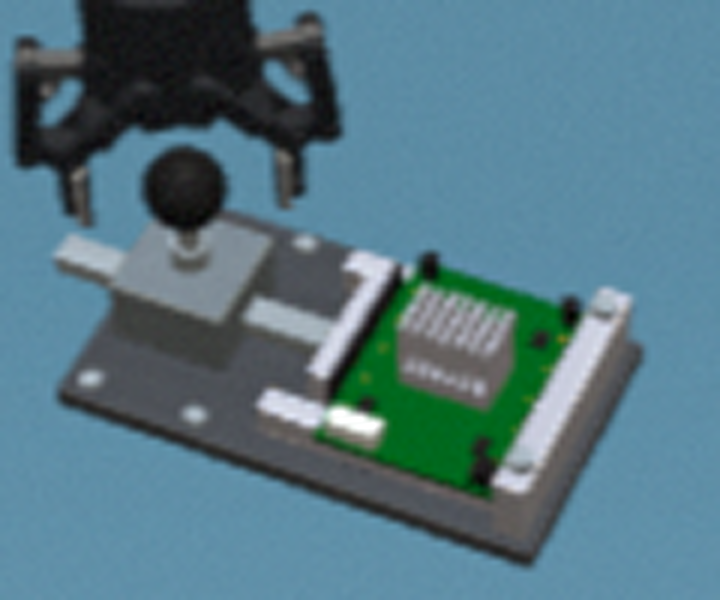

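The rubber face touches the board's near edge and the board sits flat against the fixed jaw; the fingers are open around the ball at crop (185,185). I'll regrip lightly to check that the jaw still holds by itself.

```bash
python3 -m crank '[[[0.05,0.04,-0.03,-0.09,0,0],[0,0,0,0,0,0],[0,0,0,0,0,0],[0,0,0,0,0,0],[0,0,0,0,0,0],[0,0,0,0,0,0]]]' 1; python3 -c "
from h import *
feel(4)"
python3 -m crank '[[[0,0,0,0,0,0.12],[0,0,0,0,0,0.12]]]'; python3 -c "
from h import *
tq();feel(4)"
```

```text
clock: 18.67
eef_pos: [539.0, -148.2, 73.4]
tool_rot: [-3.14, 0.001, 0.786]
force: [-1.7, 0.2, 0.7]
width: 37.9
avgT [-0.06  -0.03  -0.019] sd [0.031 0.027 0.025] avgF [-0.91  0.68  0.88] tz [-0.005  0.015 -0.05  -0.035]
t 18.87 pos [ 539.  -148.2   73.4] yaw 0.786 w 37.7 q7 -0.01 F [-1.14  0.75  1.29] T [-0.041 -0.051 -0.035]
[[-0.01,0.03,-0.0,-0.02,0.01,-0.0]]
clock: 19.03
eef_pos: [539.0, -148.2, 73.4]
tool_rot: [-3.14, 0.001, 0.76]
force: [-1.0, 0.5, 1.4]
width: 37.5
>>T [-0.07   0.007  0.153] yaw 0.76 F [-1.   0.5  1.4] q7 -0.03
avgT [-0.058  0.004  0.04 ] sd [0.014 0.047 0.06 ] avgF [-0.83  0.7   1.48] tz [0.143 0.001 0.004 0.01 ]
t 19.23 pos [ 539.  -148.3   73.4] yaw 0.76 w 37.3 q7 -0.03 F [-1.49  1.88  1.24] T [-0.072 -0.051  0.01 ]
[[-0.01,0.03,-0.0,-0.01,0.01,-0.0]]
```

```bash
python3 -m crank '[[[0,0,0,0,0,0.1],[0,0,0,0,0,0.1],[0,0,0,0,0,0.1]]]'; python3 -c "
from h import *
tq();feel(6)"
```

```text
clock: 19.48
eef_pos: [539.0, -148.3, 73.4]
tool_rot: [-3.14, 0.001, 0.728]
force: [-1.3, -0.4, 2.1]
width: 37.9
>>T [-0.107 -0.045  0.176] yaw 0.728 F [-1.3 -0.4  2.1] q7 -0.06
avgT [-0.075  0.014  0.071] sd [0.024 0.042 0.039] avgF [-1.07  0.89  1.08] tz [0.115 0.018 0.086 0.02  0.107 0.081]
t 19.78 pos [ 539.  -148.3   73.4] yaw 0.728 w 37.4 q7 -0.06 F [-1.25  1.3   1.52] T [-0.054 -0.01   0.081]
[[-0.01,0.03,-0.0,-0.01,0.01,-0.0]]
```

```bash
cat >> h.py <<'E'
from scipy.optimize import minimize_scalar
def prof(imgs,p):
    K=np.array(p["camera_matrix"]);R=np.array(p["R"]);t=np.array(p["t"]);c,s=np.cos(.254),np.sin(.254)
    y=np.arange(-72,-44,.25);x=np.arange(-30,30,1.);X,Y=np.meshgrid(x,y)
    W=np.stack([503.9+c*X-s*Y,-12.5+s*X+c*Y,np.full_like(X,48)],-1)@R.T+t
    m=[(W[...,i]/W[...,2]*K[i,i]+K[i,2]).astype(np.float32) for i in(0,1)]
    g=np.mean([i.astype(np.float32).mean(2) for i in imgs],0).astype(np.float32)
    return y,cv2.remap(g,m[0],m[1],cv2.INTER_CUBIC).mean(1)
def shift(a,b):
    y,f=a;_,g=b;k=(y>-68)&(y<-49)
    return minimize_scalar(lambda d:((np.interp(y[k]-d,y,f)-g[k])**2).sum(),bounds=(-2,2),method='bounded').x
def shots(n):
    P=[ctrl.get_image('scene') for _ in range(n)];return [p["color"] for p in P],P[0]
E
python3 -c "
from h import *
I,p=shots(8)
np.save('/tmp/A.npy',prof(I,p))
e=cv2.imread('pics/e1.png')[:,:,::-1]
print('single-shot scatter',[round(shift(prof(I,p),prof([i],p)),2) for i in I])
print('now vs e1:',shift(prof([e],p),prof(I,p)),'vs k1:',shift(prof([cv2.imread('pics/k1.png')[:,:,::-1]],p),prof(I,p)))
tq()"
```

```text
single-shot scatter [np.float64(0.0), np.float64(-0.0), np.float64(-0.01), np.float64(-0.0), np.float64(-0.0), np.float64(0.0), np.float64(0.0), np.float64(0.0)]
now vs e1: 0.14142435588465668 vs k1: 1.999994371326411
>>T [-0.071 -0.006  0.027] yaw 0.728 F [-1.  -0.3  0.3] q7 -0.06
```

```bash
python3 -m crank '[[[0,0,0,0,0,0],[0,0,0,0,0,0],[0,0,0,0,0,0],[0,0,0,0,0,0],[0,0,0,0,0,0],[0,0,0,0,0,0]]]' -1; python3 -c "
from h import *
I,p=shots(4);np.save('/tmp/B.npy',prof(I,p))
e=cv2.imread('pics/e1.png')[:,:,::-1]
print('vs gripped:',shift(np.load('/tmp/A.npy'),prof(I,p)),'vs e1',shift(prof([e],p),prof(I,p)))
tq()"
```

```text
clock: 20.68
eef_pos: [539.6, -148.8, 73.1]
tool_rot: [-3.141, 0.001, 0.727]
force: [-0.0, 0.1, 0.1]
width: 85.5
vs gripped: -0.13596711568485964 vs e1 0.0022614842488060363
>>T [-0.023  0.053  0.048] yaw 0.727 F [ 0.5 -0.1 -0.2] q7 -0.06
```

After release the jaw settled at exactly the same place as after the first release (0.00 mm apart), which is the 9 N friction limit. I'll back off straight up and do a last check.

```bash
python3 -m crank '[[[0,0,-0.4,0,0,0],[0,0,-0.8,0,0,0],[0,0,-1,0,0,0],[0,0,-1,0,0,0],[0,0,-1,0,0,0],[0,0,-0.5,0,0,0],[0,0,0,0,0,0],[0,0,0,0,0,0],[0,0,0,0,0,0],[0,0,0,0,0,0]]]'; python3 -c "
from h import *
I,p=shots(4)
print('jaw shift since release',shift(np.load('/tmp/B.npy'),prof(I,p)))
jawpos();tq();save(p,'end.png')
for q in('spool','flux','tray'): print(q,[np.round(r['extent']) for r in ctrl.search_frame(q,p)[:1]])
cv2.imwrite('pics/endc.png',cv2.resize(cv2.imread('pics/end.png')[120:350,180:480],None,fx=2.6,fy=2.6))
"
```

```text
clock: 21.72
eef_pos: [537.7, -149.1, 224.3]
tool_rot: [-3.139, 0.002, 0.725]
force: [-0.1, -0.3, 0.6]
width: 85.5
jaw shift since release 0.0019465023531995305
jaw y -56.3 fix y 50.7 board ((1.9949150085449219, -6.3327789306640625), (120.14781188964844, 89.11315155029297), 1.2952172756195068) edges y [-49.8  36.9]
>>T [0.01  0.011 0.012] yaw 0.725 F [-1.  -0.2 -0.4] q7 -0.2Traceback (most recent call last):
  File "<string>", line 6, in <module>
    for q in('spool','flux','tray'): print(q,[np.round(r['extent']) for r in ctrl.search_frame(q,p)[:1]])
                                                                             ~~~~~~~~~~~~~~~~~^^^^^
ValueError: only the last four pictures can be asked about
```

```bash
python3 -c "
from h import *
p=ctrl.get_image('scene')
for q in('spool','flux','tray'): print(q,[np.round(r['extent']) for r in ctrl.search_frame(q,p)[:1]])
print(ctrl.finish_job())"
```

```text
spool [array([289., 320.,  25.,  32.])]
flux [array([245., 166.,  12.,  29.])]
tray [array([209., 209.,  39.,  30.])]
the job is handed in; nothing more can be done
None
```

I set the larger green board on the rails at about y = −9 mm and let go. I then turned the ball knob clockwise about 2.2 rad in one grip, pushing the board against the fixed jaw, and handed the job in at about 22 s.

**Tightening:** free turning read about 0.09 N m and the end of the turn 0.23 N m, about 0.14 more, at the upper edge of snug. A regrip read 0.18 N m, about 11 N.

**Hold:** both times I let go, the jaw settled at the same place to within 0.01 mm, and it had not moved after the arm backed off. I take that as the friction-limited hold of about 9 N. No sensor reads the jaw force directly.

**Final checks:**
- **Fit:** once the rubber face is counted, the measured opening is about 90.5 mm for the 90 mm board. That puts the board at about y = −2 mm.
- **Bystanders:** the reel, bottle and tray are where they started, within 2 pixels.
- **Robot:** it stands clear above the knob, open and touching nothing.

**Checks that disagreed or failed:**
- The visible near edge of the board, taken alone, suggested y as low as −6 mm, right at the limit. I trusted the jaw contact instead.
- The outline fit gave 0.6 to 1.3° of skew, which I put down to partial occlusion.
- During the regrip the tool turned 0.06 rad but the jaw moved only 0.14 mm instead of about 0.47 mm, so there was some slip or twist.
- One check of the bystanders failed on a stale picture. I repeated it before handing in.

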